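# Open the lift-and-slide battery hatch and fit the keyed pack

### The arm

A 6-joint arm with a two-finger parallel gripper is mounted at the origin on the work surface. World frame = base frame: x ahead of the robot, y to its left, z up, the work surface at z = 0. Lengths are in m, angles in rad, forces in N, time in s.
With the tool pointing down it reaches from about 0.25 to 0.775 m from the base axis. Payload 4 kg.
Tool frame: the origin (TCP) lies between the finger pads; the fingertips stand 14 mm ahead of it and the grasp point (between the pads) lies 5 mm behind it (robot.tips_ahead is the distance from the TCP to the fingertips, in m); z points along the fingers, y is the direction in which the jaws open and shut (so a half turn about z gives the same grasp; the last joint's range is limited). The gripper opens to 94 mm and grips with 3 to 60 N. Pads are 16 mm wide; open, the fingers measure 119 mm over their backs; the gripper's body (75 mm by 177 mm) begins 78 mm behind the grasp point.
Start: joints at [-1.287, 0.087, 1.371, -0, 1.684, -0.103], TCP at [0.207, -0.509, 0.22] pointing down, gripper open.
Joint ranges: [-3.1, 3.1], [-0.76, 2.03], [0.27, 2.55], [-1.08, 4.22], [0.17, 2.65], [-2.57, 2.57]. Speed limits (rad/s): [2.79, 2.79, 3.14, 3.14, 3.14, 3.14].

### API

Orientations are given as [roll, pitch, yaw] about the fixed x, y, z axes, in that order (R = Rz(yaw) Ry(pitch) Rx(roll)).
In Python, from bench import robot, optics, job gives the robot as it stands.
- The arm moves only by the tool apply_moves, never from a script. Its argument "moves" is a list of rows, each a list of 3 entries, a list of its own where there are three numbers: the shift along the tool's x, y, z in cm, then the turn, a rotation vector about the tool's x, y, z in rad, then the opening, from 0 (shut) to 1 (fully open). In form: [[[tx, ty, tz], [rx, ry, rz], grip], ...]. A call has exactly 10 rows; each row is the pose to reach, as a shift and turn from the pose commanded when the call began, along the tool's axes at that moment; what a row does not reach only later rows make up. A row lasts 1/12 s, in which the tool goes at most 41.7 mm and 7.16 degrees, less where a joint would pass 70% of its speed; a pose out of reach is approached as far as the arm can. A call with a gripper value outside its range is refused whole. The fingers move at their own pace and stop on an object; the grip force is fixed at half the most. Time passes only in rows, so rows that repeat a pose let the fingers close, or fill a call up. It gives the time, the measured TCP pose, the force and the opening at its end, in the units of the state.
- robot.get_obs(): the state, without advancing time (a new reading comes with each control period).
- optics.snapshot(name): name is "side" or "top" or "wrist"; returns the picture (400x640x3 uint8, red, green, blue); there is no depth.
- optics.get_calibration(name): a dict with "fx", "fy", "cx", "cy" (pixels), "rvec" (rotation vector, rad) and "tvec" (3), from world to camera coordinates, as OpenCV has them. Camera axes: x right, y down, z forward; pixel columns grow to the right and rows downward; lengths in m; the calibration is good to about 2 mm. A picture is of the moment at which its call begins: read the wrist's pose just before it. get_calibration takes no time and is no camera call; for the wrist camera it gives the pose at the moment of the call.
- job.close_job(): hands the job in, once; it reports no verdict.
The state is a dict: "time": time; "joint_positions": joint angles; "qvel": joint speeds; "joint_torque": joint torques, N m; "tool_pos": TCP position; "ee_rot": TCP orientation; "wrist_force": force on the tool from outside, world axes, zero at the start; "wrist_torque": the same for the moment, N m; "width": finger opening in m.
Only numpy, scipy, OpenCV 4.12 (cv2) and the standard library are available. Lean on these libraries where they do the work, as an engineer would, in place of code of your own. Each camera call takes 0.05 s, during which the arm holds its last target.

### The job

Fit the backup battery to the power supply on the repair desk: lift its blue hatch by the black handle straight up off its recessed seat, slide it sideways along its channels to the far end stop so that the bay is fully open, and leave it lying flat there. Then lower the battery pack gently into the black cradle in the bay, turned so that the notch in its orange-marked end takes the cradle's orange key, until it sits fully home, and let go. Do not shift the tape, mug or yellow meter.

Things in the scene. Friction and masses are not known exactly. Their poses are not given: they have to be found in the camera images.
- psu: White power supply case fixed to the desk, 162 (x) by 288 (y) by 105 high. Origin: centre of its underside, on the desk. Along its y run two channels with inner side walls at x = +-69 and end walls at y = +-136. Aluminium lips (underside 102 high, top 105) overhang the channels to x = +-59 and keep the hatch captive. The bay is in its -y half, a deck for the open hatch in its +y half.
- hatch_seat (a point): Where the shut hatch's origin lies: case x 0, y -69, 80 high (play +-2). The seat is a ledge in a recess (y -136 to -2) round the bay mouth, which is 110 by 110. Toward +y an 8 mm step up to the deck blocks the hatch until it is lifted.
- hatch_open (a point): Where the hatch's origin lies when fully open against the end wall: case x 0, y +71, on the flat steel deck (88 high, y -2 to 136).
- hatch: Blue steel hatch plate, loose but captive in the channels, 132 (x) by 130 (y) by 5 thick, about 0.3 kg, balanced under its handle. Origin: centre of its underside; axes as the case's. Starts shut on its seat. It must rise over 8 mm to clear the step and meets the lips at 17 mm, so carry it about 12 mm up; it slides toward the case's +y by 140 mm to the end wall.
- hatch_handle (a point): Middle of the hatch's black bail handle: a bar 60 long (along the hatch's x), 12 thick (y), 14 high, centred 36 above the hatch's underside, its top at 43. Pinch it across the 12 mm, or push it. Its ends stand on posts on the plate.
- pack: Battery pack standing on the desk, about 0.4 kg: dark block 72 (x) by 46 (y) by 36 high, with a green grip tab 44 (x) by 22 (y) on top, centred, from 36 to 66 high. Origin: centre of its underside. Its -x end is marked orange on top and has a notch the block's full height, 12 deep (x) by 12 wide, centred at y = +11. It may start turned by up to 2 rad either way.
- pack_grip (a point): On the pack's upright axis, 56 above its underside, inside the green tab (10 below the tab's top): pinch here across the tab's 22 mm (along the pack's y).
- pack_notch (a point): Middle of the notch at the pack's underside: x -30, y +11 in the pack's frame.
- cradle (a point): Centre of the black cradle's floor in the bay, 12 above the desk; axes as the case's. The pack's origin must come here with its x and y along the case's x and y. The cradle is a pocket 76 (x) by 50 (y) inside, its walls 16 above this floor with bevelled tops reaching 20. Seated, the pack's tab top is 78 above the desk.
- key (a point): Top middle of the cradle's orange key rib at the pocket's -x end: 8.5 deep (x), 7 wide, 12 high, centred 11 toward +y from the cradle's centre line. The pack's notch must go over it; turned wrongly the pack stands on it, not home.
- tape: Yellow tape roll, 90 across, 22 high; origin under its centre. Leave alone.
- mug: White mug, 80 across, 90 high; origin under its centre. Leave alone.
- meter: Yellow handheld meter, 170 by 85 by 38 high, lying; origin under its centre. Leave alone.
There are look-alikes about, which are no part of the job. There is more than one size of the pack; the one meant has the size given above.

How it is judged:
By the outcome, as a careful person would: the job done as asked, in the order asked, and still so for the second after the job is handed in, with the robot touching nothing.
It also fails if it takes over 56 s, if anything falls off the work surface, if the arm or the gripper's body presses on something with over 40 N, if the wrist force passes 120 N, or if a joint passes its speed limit or range.

## Working session

There is one attempt and no reset: what is moved stays moved. The work goes in short steps, Python scripts to look and compute and a tool call to move; the robot and the scene stay as the last step left them, time stands still between calls to the robot, and variables do not carry over. Pictures are saved under pics/ and viewed, and the job is handed in when it is done.

Besides the shell and the picture viewer there is one more tool, called after "Request:" by a JSON object that holds its "name" and its "arguments". apply_moves: Moves the arm, as the interface text tells. Its arguments: {"type":"object","properties":{"moves":{"type":"array"}},"required":["moves"]}

```bash
mkdir -p pics; cat > h.py <<'E'
import numpy as np, cv2
from bench import robot, optics, job
from scipy.spatial.transform import Rotation as R
def snap(name,fn):
    c=optics.get_calibration(name); im=optics.snapshot(name); 
    cv2.imwrite('pics/'+fn+'.png',im[:,:,::-1]); np.savez('pics/'+fn+'.npz',im=im,**{k:np.array(v) for k,v in c.items()})
    return im,c
def load(fn):
    d=np.load('pics/'+fn+'.npz'); return d['im'],d
def ray(c,u,v):
    Rm=R.from_rotvec(np.array(c['rvec']).ravel()).as_matrix(); t=np.array(c['tvec']).ravel()
    o=-Rm.T@t; d=Rm.T@np.array([(u-c['cx'])/c['fx'],(v-c['cy'])/c['fy'],1.]); return o,d/np.linalg.norm(d)
def onplane(c,u,v,z):
    o,d=ray(c,u,v); return o+d*(z-o[2])/d[2]
def proj(c,P):
    Rm=R.from_rotvec(np.array(c['rvec']).ravel()).as_matrix(); p=Rm@np.array(P)+np.array(c['tvec']).ravel()
    return np.array([c['fx']*p[0]/p[2]+c['cx'],c['fy']*p[1]/p[2]+c['cy']])
def tri(c1,p1,c2,p2):
    o1,d1=ray(c1,*p1);o2,d2=ray(c2,*p2)
    s=np.linalg.lstsq(np.c_[d1,-d2],o2-o1,rcond=None)[0]
    a=o1+d1*s[0];b=o2+d2*s[1]; return (a+b)/2,np.linalg.norm(a-b)
E
python3 - <<'E'
from h import *
o=robot.get_obs(); print({k:np.round(v,4) for k,v in o.items()}, robot.tips_ahead)
for n in ['top','side','wrist']:
    im,c=snap(n,n+'0'); print(n,{k:np.round(v,4).tolist() for k,v in c.items()})
E
```

```text
{'time': np.float64(0.0), 'joint_positions': array([-1.2871,  0.088 ,  1.3722,  0.    ,  1.6836, -0.1031]), 'qvel': array([-0.0014,  0.0007, -0.0005,  0.    ,  0.0006, -0.002 ]), 'joint_torque': array([ 0.00000e+00, -3.40175e+01, -3.02426e+01,  7.18000e-02,
        3.31000e-02, -2.00000e-04]), 'tool_pos': array([ 0.2073, -0.5089,  0.2183]), 'ee_rot': array([-3.1395e+00, -2.0000e-04,  3.8680e-01]), 'wrist_force': array([-0.0059, -0.0406, -0.0005]), 'wrist_torque': array([ 0.0036, -0.0114,  0.045 ]), 'width': np.float64(0.094)} 0.014
top {'fx': 436.0773, 'fy': 436.0773, 'cx': 323.6482, 'cy': 196.7627, 'rvec': [2.1589, -2.1393, 0.147], 'tvec': [-0.0357, 0.5474, 1.3943]}
side {'fx': 457.1417, 'fy': 457.1417, 'cx': 316.2185, 'cy': 206.5252, 'rvec': [2.2242, 0.3503, -0.1784], 'tvec': [-0.487, -0.0357, 1.6021]}
wrist {'fx': 324.5509, 'fy': 324.5509, 'cx': 328.5419, 'cy': 204.0647, 'rvec': [-2.4399, 1.64, 0.1977], 'tvec': [-0.5495, -0.0249, 0.3888]}
```

View pics/top0.png

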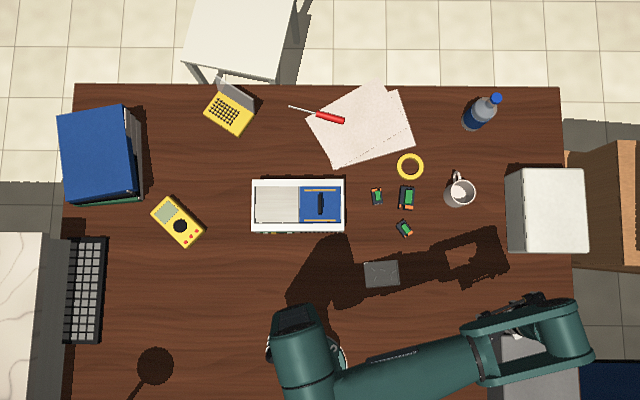

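View pics/side0.png

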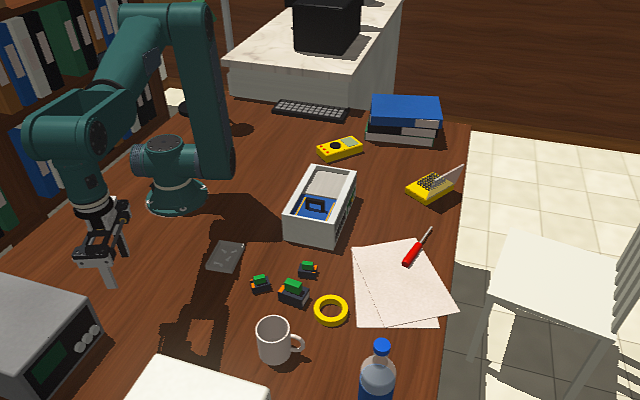

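View pics/wrist0.png

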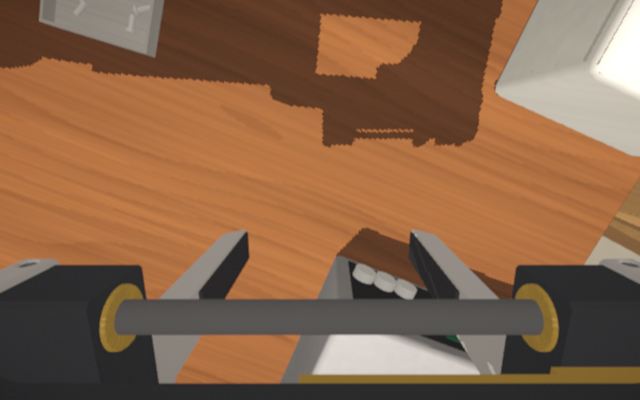

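Top view: the PSU is around (298,205) with the hatch on its right half and the handle at about (320,203). There are three packs, at (377,196), (407,197) and (404,229). I'll zoom in.

```bash
python3 - <<'E'
from h import *
im,c=load('top0'); cv2.imwrite('pics/topz.png',cv2.resize(im[160:250,235:435,::-1],None,fx=4,fy=4,interpolation=cv2.INTER_CUBIC))
im,c2=load('side0'); cv2.imwrite('pics/sidez.png',cv2.resize(im[155:315,230:370,::-1],None,fx=3.7,fy=3.7,interpolation=cv2.INTER_CUBIC))
for p in [(377,196),(407,197),(404,229)]: print(onplane(c,*p,0.05))
E
```

```text
[ 0.55013487 -0.20440572  0.05      ]
[ 0.54773111 -0.30202122  0.05      ]
[ 0.4435252  -0.29057317  0.05      ]
```

View pics/topz.png

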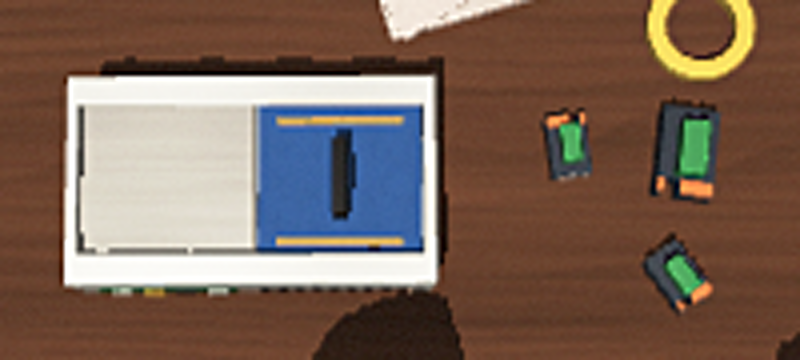

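View pics/sidez.png

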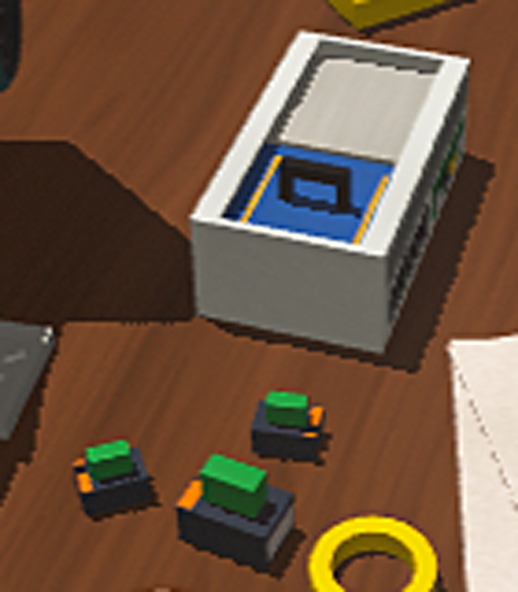

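Scale in the top view is about 3.1 mm/px. The large pack at (407,197) is about 24 px, or 74 mm, long, so it is the right size; the small ones are about 54 mm. Its orange end points toward world -x. Next I'll measure the case, handle and pack in both views.

```bash
python3 - <<'E'
from h import *
im,c=load('top0'); 
hsv=cv2.cvtColor(im,cv2.COLOR_RGB2HSV)
ims,cs=load('side0'); hs=cv2.cvtColor(ims,cv2.COLOR_RGB2HSV)
def masks(hsv):
    return dict(white=((hsv[...,1]<40)&(hsv[...,2]>215)),blue=((hsv[...,0]>100)&(hsv[...,0]<125)&(hsv[...,1]>120)&(hsv[...,2]>60)),
      green=((hsv[...,0]>45)&(hsv[...,0]<80)&(hsv[...,1]>120)&(hsv[...,2]>60)))
for n,h,cc,(r0,r1,q0,q1) in [('top',hsv,c,(165,245,240,420)),('side',hs,cs,(155,315,240,345))]:
    for k,m in masks(h).items():
        mm=np.zeros(m.shape,np.uint8); mm[r0:r1,q0:q1]=m[r0:r1,q0:q1]*255
        cn,_=cv2.findContours(mm,cv2.RETR_EXTERNAL,cv2.CHAIN_APPROX_NONE)
        for q in sorted(cn,key=cv2.contourArea)[::-1][:4]:
            if cv2.contourArea(q)<15: continue
            r=cv2.minAreaRect(q); print(n,k,cv2.contourArea(q),np.round(r[0],1),np.round(r[1],1),round(r[2],1))
            if n=='top' and k=='white': 
                for p in cv2.boxPoints(r): print('   ',onplane(c,*p,.105).round(4))
            if n=='top' and k!='white':
                z={'green':.066,'blue':.085}[k]
                for p in list(cv2.boxPoints(r))+[r[0]]: print('   ',onplane(c,*p,z).round(4))
E
```

```text
top white 4637.5 [297.  204.5] [51. 92.] 90.0
    [0.5928 0.1983 0.105 ]
    [ 0.5954 -0.0912  0.105 ]
    [ 0.4351 -0.0917  0.105 ]
    [0.4325 0.1932 0.105 ]
top white 20.0 [338.5 166.5] [ 3. 13.] 90.0
    [ 0.64   -0.0563  0.105 ]
    [ 0.6404 -0.0974  0.105 ]
    [ 0.6307 -0.0974  0.105 ]
    [ 0.6303 -0.0563  0.105 ]
top blue 1238.0 [319.5 204.5] [35. 41.] 90.0
    [0.5719 0.048  0.085 ]
    [ 0.5731 -0.0826  0.085 ]
    [ 0.4614 -0.083   0.085 ]
    [0.4602 0.0461 0.085 ]
    [ 0.5163 -0.0179  0.085 ]
top green 76.5 [408.2 196.6] [ 6.8 13.8] 7.1
    [ 0.5259 -0.289   0.066 ]
    [ 0.5704 -0.2952  0.066 ]
    [ 0.5678 -0.317   0.066 ]
    [ 0.5234 -0.3107  0.066 ]
    [ 0.5468 -0.303   0.066 ]
top green 38.5 [405.1 228.2] [9.1 5.2] 50.2
    [ 0.4507 -0.2755  0.066 ]
    [ 0.4616 -0.2885  0.066 ]
    [ 0.4395 -0.3067  0.066 ]
    [ 0.4287 -0.2937  0.066 ]
    [ 0.4451 -0.2911  0.066 ]
top green 35.5 [377.5 195.2] [9.6 4.9] 78.7
    [ 0.5642 -0.1935  0.066 ]
    [ 0.5675 -0.2091  0.066 ]
    [ 0.5369 -0.2149  0.066 ]
    [ 0.5336 -0.1994  0.066 ]
    [ 0.5505 -0.2042  0.066 ]
side white 500.5 [318.1 199.6] [49.4 59.5] 30.3
side blue 404.5 [313.4 206.7] [40.5 22.4] 10.3
side green 186.5 [292.4 285.5] [18.1 12.9] 20.0
side green 81.5 [259.1 278.7] [ 8.7 11.4] 76.0
side green 73.5 [307. 265.] [ 8. 10.] 90.0
```

```bash
cat >> h.py <<'E'
def tool():
    o=robot.get_obs(); return R.from_euler('xyz',o['ee_rot']).as_matrix(),np.array(o['tool_pos'])
def delta(target,yaw,Rc=None,pc=None):
    """shift cm in tool axes & rotvec to reach tool-down pose w/ yaw"""
    if Rc is None: Rc,pc=tool()
    Rt=R.from_euler('xyz',[np.pi,0,yaw]).as_matrix()
    return (Rc.T@(np.array(target)-pc)*100).round(2),R.from_matrix(Rc.T@Rt).as_rotvec().round(4)
E
python3 - <<'E'
from h import *
Rc,p=tool(); im,c=load('wrist0')
Rm=R.from_rotvec(c['rvec']).as_matrix(); o=-Rm.T@c['tvec']
print('cam in tool',Rc.T@(o-p)); print('cam axes in tool',(Rc.T@Rm.T).round(3))
print(delta([0.46,-0.25,0.36],0))
E
```

```text
cam in tool [ 0.06701541  0.00041361 -0.16399605]
cam axes in tool [[ 0.    -0.972 -0.235]
 [ 1.     0.    -0.   ]
 [ 0.    -0.235  0.972]]
(array([ 33.17, -14.48, -14.11]), array([-1.700e-03,  2.000e-04,  3.868e-01]))
```

```bash
python3 - <<'E'
from h import *
print(delta([0.47,-0.13,0.33],0))
E
```

```text
(array([ 38.62, -25.21, -11.1 ]), array([-1.700e-03,  2.000e-04,  3.868e-01]))
```

Request:
{"name": "apply_moves", "arguments": {"moves": [[[38.6,-25.2,-11.1],[0,0,0.387],0.4],[[38.6,-25.2,-11.1],[0,0,0.387],0.4],[[38.6,-25.2,-11.1],[0,0,0.387],0.4],[[38.6,-25.2,-11.1],[0,0,0.387],0.4],[[38.6,-25.2,-11.1],[0,0,0.387],0.4],[[38.6,-25.2,-11.1],[0,0,0.387],0.4],[[38.6,-25.2,-11.1],[0,0,0.387],0.4],[[38.6,-25.2,-11.1],[0,0,0.387],0.4],[[38.6,-25.2,-11.1],[0,0,0.387],0.4],[[38.6,-25.2,-11.1],[0,0,0.387],0.4]]}}

```text
time: 0.98
tool_pos: [0.4362, -0.1779, 0.3163]
ee_rot: [3.141, -0.0, -0.0]
wrist_force: [0.2, 0.1, -0.4]
width: 0.0376
```

Request:
{"name": "apply_moves", "arguments": {"moves": [[[3.0,-4.5,-1.0],[0,0,0],0.4],[[3.0,-4.5,-1.0],[0,0,0],0.4],[[3.0,-4.5,-1.0],[0,0,0],0.4],[[3.0,-4.5,-1.0],[0,0,0],0.4],[[3.0,-4.5,-1.0],[0,0,0],0.4],[[3.0,-4.5,-1.0],[0,0,0],0.4],[[3.0,-4.5,-1.0],[0,0,0],0.4],[[3.0,-4.5,-1.0],[0,0,0],0.4],[[3.0,-4.5,-1.0],[0,0,0],0.4],[[3.0,-4.5,-1.0],[0,0,0],0.4]]}}

```text
time: 1.82
tool_pos: [0.4654, -0.1354, 0.326]
ee_rot: [3.142, -0.0, -0.001]
wrist_force: [0.7, -0.7, -0.5]
width: 0.0379
```

```bash
python3 - <<'E'
from h import *
print(tool()[1],robot.get_obs()['ee_rot'],robot.get_obs()['time']); snap('wrist','w1')
E
```

```text
[ 0.46540964 -0.13536118  0.325989  ] [ 3.14152188e+00 -9.01335982e-06 -1.25228206e-03] 1.8167
```

View pics/w1.png

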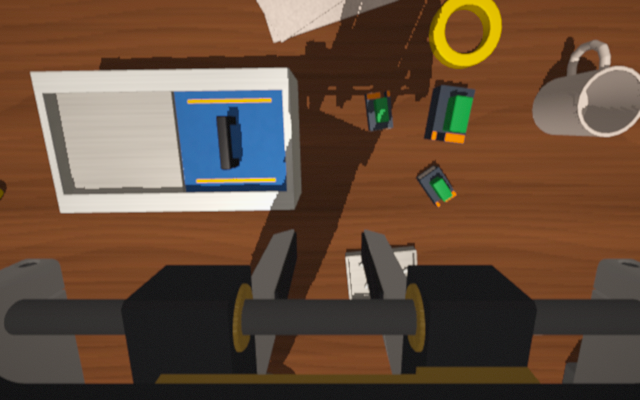

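Wrist view: rim corners at about (33,72), (288,68), (297,208) and (62,212). The handle is at about (224,142) and the target pack's tab at (458,115). I'll extract precise features.

```bash
python3 - <<'E'
from h import *
im,c=load('w1')
a=cv2.resize(im[55:225,20:310,::-1],None,fx=2.7,fy=2.7,interpolation=cv2.INTER_CUBIC); cv2.imwrite('pics/w1a.png',a)
b=cv2.resize(im[75:155,415:485,::-1],None,fx=7,fy=7,interpolation=cv2.INTER_CUBIC); cv2.imwrite('pics/w1b.png',b)
hsv=cv2.cvtColor(im,cv2.COLOR_RGB2HSV)
H,S,V=[hsv[...,i] for i in range(3)]
def rep(n,m,z,roi):
    mm=np.zeros(m.shape,np.uint8); r0,r1,q0,q1=roi; mm[r0:r1,q0:q1]=m[r0:r1,q0:q1]*255
    cn,_=cv2.findContours(mm,cv2.RETR_EXTERNAL,cv2.CHAIN_APPROX_NONE)
    for q in sorted(cn,key=cv2.contourArea)[::-1][:2]:
        if cv2.contourArea(q)<15: continue
        r=cv2.minAreaRect(q); print(n,cv2.contourArea(q),np.round(r[0],1),np.round(r[1],1),round(r[2],1))
        for p in list(cv2.boxPoints(r))+[r[0]]: print('   ',np.round(p,1),onplane(c,*p,z).round(4))
rep('green',(H>45)&(H<80)&(S>120)&(V>90),.066,(70,160,425,485))
rep('blue',(H>100)&(H<125)&(S>120)&(V>60),.085,(80,210,160,300))
rep('gold',(H>12)&(H<30)&(S>100)&(V>150),.085,(90,110,180,280))
rep('gold',(H>12)&(H<30)&(S>100)&(V>150),.085,(170,190,180,280))
rep('handle',(V<60),.123,(105,180,210,245))
E
```

```text
green 592.5 [460.5 113.8] [17.5 37.5] 11.3
    [448.3 130.5] [ 0.5265 -0.2887  0.066 ]
    [455.7  93.7] [ 0.571 -0.294  0.066]
    [472.8  97.2] [ 0.5669 -0.3157  0.066 ]
    [465.4 133.9] [ 0.5222 -0.3109  0.066 ]
    [460.5 113.8] [ 0.547  -0.3023  0.066 ]
blue 10104.5 [229.5 140.5] [ 99. 111.] 90.0
    [174.  91.] [0.5728 0.047  0.085 ]
    [285.  91.] [ 0.5726 -0.0845  0.085 ]
    [285. 190.] [ 0.4532 -0.0806  0.085 ]
    [174. 190.] [0.4534 0.0604 0.085 ]
    [229.5 140.5] [ 0.5151 -0.0146  0.085 ]
gold 186.0 [229.  100.3] [ 3.5 82. ] 89.1
    [188.   99.2] [0.5635 0.0314 0.085 ]
    [270.   97.9] [ 0.5649 -0.0664  0.085 ]
    [270.  101.3] [ 0.5609 -0.0663  0.085 ]
    [188.  102.7] [0.5595 0.0317 0.085 ]
    [229.  100.3] [ 0.5622 -0.0174  0.085 ]
gold 157.5 [235.5 180. ] [ 3.1 77. ] 89.1
    [197. 179.] [0.4675 0.0299 0.085 ]
    [274.  177.9] [ 0.4688 -0.0673  0.085 ]
    [274. 181.] [ 0.4649 -0.0672  0.085 ]
    [197.  182.1] [0.4635 0.0302 0.085 ]
    [235.5 180. ] [ 0.4662 -0.0186  0.085 ]
handle 329.0 [227.7 141.6] [51.2 18.2] 85.8
    [216.8 116.7] [ 0.5423 -0.0139  0.123 ]
    [234.9 115.4] [ 0.5436 -0.0338  0.123 ]
    [238.6 166.4] [ 0.4879 -0.0342  0.123 ]
    [220.5 167.8] [ 0.4864 -0.0136  0.123 ]
    [227.7 141.6] [ 0.5155 -0.0239  0.123 ]
```

View pics/w1a.png

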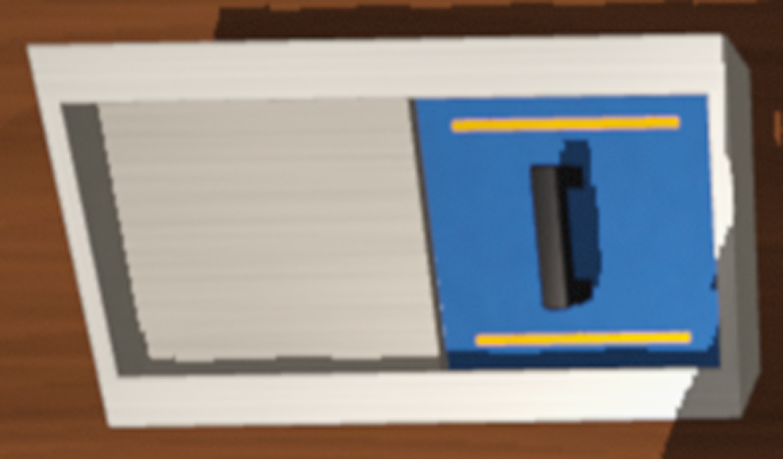

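View pics/w1b.png

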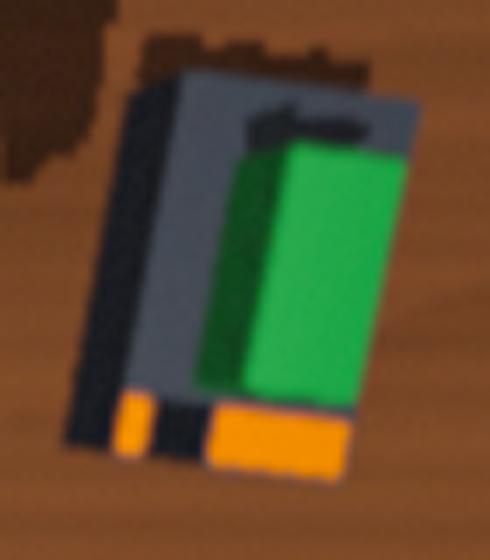

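```bash
python3 - <<'E'
from h import *
im,c=load('w1'); _,ct=load('top0'); _,cs=load('side0')
P=[onplane(c,*p,.105) for p in [(30,71.3),(287.4,67.6),(294.8,209.1),(60,213.1)]]
print(np.round(P,4),'centre',np.mean(P,0).round(4)); 
d=(P[0]-P[1]);print('sizes',np.linalg.norm(P[0]-P[1]),np.linalg.norm(P[3]-P[2]),np.linalg.norm(P[1]-P[2]),np.linalg.norm(P[0]-P[3]),'yaw',np.arctan2(-(P[0]-P[1])[0],(P[0]-P[1])[1]),np.arctan2(-(P[3]-P[2])[0],(P[3]-P[2])[1]))
print('handle top',onplane(c,223.3,142.4,.123))
print('tri handle top w/t',tri(c,(223.3,142.4),ct,(235+340/4,160+175/4)))
# side: handle bar top middle in sidez (315,168)/3.7 ; tab top centre (236,470)/3.7
print('tri handle w/s',tri(c,(223.3,142.4),cs,(230+317/3.7,155+165/3.7)))
print('tri tab w/s',tri(c,(460.5,113.8),cs,(230+236/3.7,155+470/3.7)), tri(c,(460.5,113.8),ct,(408.2,196.6)))
# pack block top corners
for q in [(185,72),(420,103),(340,482),(113,455)]: print('block',onplane(c,415+q[0]/7,75+q[1]/7,.036).round(4))
E
```

```text
[[ 0.5917  0.1956  0.105 ]
 [ 0.5952 -0.0905  0.105 ]
 [ 0.4333 -0.0946  0.105 ]
 [ 0.4285  0.1942  0.105 ]] centre [0.5122 0.0511 0.105 ]
sizes 0.2861569058311354 0.2887997973080198 0.1619758482545345 0.16319889340160687 yaw 0.012231927614932999 0.01650984242373015
handle top [ 0.51467599 -0.01895505  0.123     ]
tri handle top w/t (array([ 0.51433584, -0.01960798,  0.12428695]), np.float64(0.0009340770063809555))
tri handle w/s (array([ 0.51571826, -0.01701147,  0.11859083]), np.float64(0.002727094309222422))
tri tab w/s (array([ 0.54835507, -0.3028343 ,  0.06343079]), np.float64(0.0027251846659855695)) (array([ 0.54712107, -0.30330924,  0.06346175]), np.float64(0.0001366919349166446))
block [ 0.5844 -0.2854  0.036 ]
block [ 0.5788 -0.3304  0.036 ]
block [ 0.5081 -0.322   0.036 ]
block [ 0.5133 -0.277   0.036 ]
```

Request:
{"name": "apply_moves", "arguments": {"moves": [[[4.9,-11.7,15.6],[0,0,-0.015],0.4],[[4.9,-11.7,15.6],[0,0,-0.015],0.4],[[4.9,-11.7,15.6],[0,0,-0.015],0.4],[[4.9,-11.7,15.6],[0,0,-0.015],0.4],[[4.9,-11.7,15.6],[0,0,-0.015],0.4],[[4.9,-11.7,15.6],[0,0,-0.015],0.4],[[4.9,-11.7,15.6],[0,0,-0.015],0.4],[[4.9,-11.7,15.6],[0,0,-0.015],0.4],[[4.9,-11.7,15.6],[0,0,-0.015],0.4],[[4.9,-11.7,15.6],[0,0,-0.015],0.4]]}}

```text
time: 2.7
tool_pos: [0.5157, -0.0191, 0.1724]
ee_rot: [3.14, -0.004, 0.013]
wrist_force: [0.4, 1.1, -0.1]
width: 0.0378
```

```bash
python3 - <<'E'
from h import *
print(tool()[1],robot.get_obs()['ee_rot'],delta([.5145,-.0187,.111],.014))
snap('wrist','w2')
E
```

```text
[ 0.51571416 -0.01911854  0.1724373 ] [ 3.14048299 -0.00430273  0.01320709] (array([-0.15, -0.05,  6.14]), array([ 0.0011, -0.0043, -0.0008]))
```

View pics/w2.png

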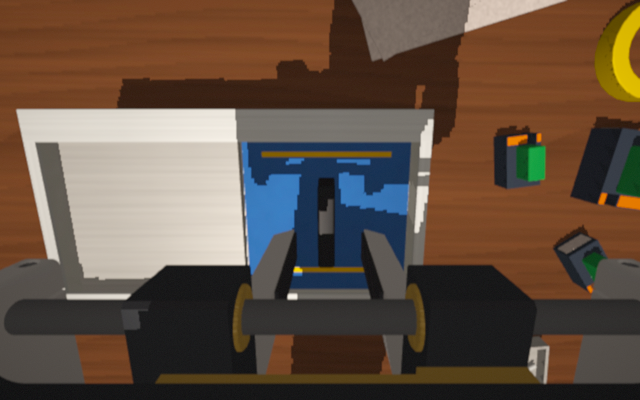

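The handle at column ~326 is centred between the fingers, so I'll descend and close.

Request:
{"name": "apply_moves", "arguments": {"moves": [[[-0.1,0,3],[0,0,0],0.4],[[-0.1,0,5],[0,0,0],0.4],[[-0.1,0,6.1],[0,0,0],0.4],[[-0.1,0,6.1],[0,0,0],0.4],[[-0.1,0,6.1],[0,0,0],0.4],[[-0.1,0,6.1],[0,0,0],0.0],[[-0.1,0,6.1],[0,0,0],0.0],[[-0.1,0,6.1],[0,0,0],0.0],[[-0.1,0,6.1],[0,0,0],0.0],[[-0.1,0,6.1],[0,0,0],0.0]]}}

```text
time: 3.58
tool_pos: [0.5143, -0.0177, 0.11]
ee_rot: [-3.141, -0.002, 0.015]
wrist_force: [-0.6, 0.8, 2.3]
width: 0.0117
```

Request:
{"name": "apply_moves", "arguments": {"moves": [[[0,0,0],[0,0,0],0.0],[[0,0,0],[0,0,0],0.0],[[0,0,-0.4],[0,0,0],0.0],[[0,0,-0.8],[0,0,0],0.0],[[0,0,-1.2],[0,0,0],0.0],[[0,0,-1.2],[0,0,0],0.0],[[0,0,-1.2],[0,0,0],0.0],[[0,0,-1.2],[0,0,0],0.0],[[0,0,-1.2],[0,0,0],0.0],[[0,0,-1.2],[0,0,0],0.0]]}}

```text
time: 4.42
tool_pos: [0.5135, -0.0179, 0.1206]
ee_rot: [3.142, 0.001, 0.015]
wrist_force: [0.5, 0.5, -3.0]
width: 0.0117
```

```bash
python3 - <<'E'
from h import *
o=robot.get_obs();print(o['tool_pos'],o['ee_rot'],o['wrist_force'],o['width'])
E
```

```text
[ 0.51348595 -0.01791045  0.12063188] [3.14157631e+00 6.39270920e-04 1.48124752e-02] [ 0.45326882  0.48280919 -2.9957516 ] 0.011678919240324596
```

Carrying 3 N, which matches the 0.3 kg hatch, and raised 10.6 mm. I'll slide it along the case's +y (tool -y).

Request:
{"name": "apply_moves", "arguments": {"moves": [[[0,0,-0.15],[0,0,0],0.0],[[0,-1.0,-0.15],[0,0,0],0.0],[[0,-2.5,-0.15],[0,0,0],0.0],[[0,-4.2,-0.15],[0,0,0],0.0],[[0,-6.0,-0.15],[0,0,0],0.0],[[0,-7.8,-0.15],[0,0,0],0.0],[[0,-9.6,-0.15],[0,0,0],0.0],[[0,-11.2,-0.15],[0,0,0],0.0],[[0,-12.5,-0.15],[0,0,0],0.0],[[0,-13.2,-0.15],[0,0,0],0.0]]}}

```text
time: 5.25
tool_pos: [0.5114, 0.1163, 0.1225]
ee_rot: [-3.141, 0.0, 0.017]
wrist_force: [0.9, 0.3, -2.8]
width: 0.012
```

Request:
{"name": "apply_moves", "arguments": {"moves": [[[0,-0.2,0],[0,0,0],0.0],[[0,-0.4,0],[0,0,0],0.0],[[0,-0.6,0],[0,0,0],0.0],[[0,-0.8,0],[0,0,0],0.0],[[0,-0.9,0],[0,0,0],0.0],[[0,-1.0,0],[0,0,0],0.0],[[0,-1.0,0],[0,0,0],0.0],[[0,-1.0,0],[0,0,0],0.0],[[0,-1.0,0],[0,0,0],0.0],[[0,-1.0,0],[0,0,0],0.0]]}}

```text
time: 6.08
tool_pos: [0.5117, 0.1233, 0.1226]
ee_rot: [3.14, -0.0, 0.014]
wrist_force: [0.4, -2.3, -2.5]
width: 0.0118
```

It is against the end stop (-2.3 N). Lowering about 4.6 mm onto the deck, then releasing.

Request:
{"name": "apply_moves", "arguments": {"moves": [[[0,0,0.15],[0,0,0],0.0],[[0,0,0.3],[0,0,0],0.0],[[0,0,0.4],[0,0,0],0.0],[[0,0,0.45],[0,0,0],0.0],[[0,0,0.5],[0,0,0],0.0],[[0,0,0.5],[0,0,0],0.0],[[0,0,0.5],[0,0,0],0.0],[[0,0,0.5],[0,0,0],0.0],[[0,0,0.5],[0,0,0],0.0],[[0,0,0.5],[0,0,0],0.0]]}}

```text
time: 6.92
tool_pos: [0.5121, 0.1233, 0.118]
ee_rot: [3.14, -0.001, 0.014]
wrist_force: [0.5, -5.5, 1.2]
width: 0.0119
```

Request:
{"name": "apply_moves", "arguments": {"moves": [[[0,0.15,0],[0,0,0],0.35],[[0,0.15,0],[0,0,0],0.35],[[0,0.15,0],[0,0,0],0.35],[[0,0.15,0],[0,0,0],0.35],[[0,0.15,-1],[0,0,0],0.35],[[0,0.15,-3],[0,0,0],0.35],[[0,0.15,-6],[0,0,0],0.35],[[0,4,-10],[0,0,0],0.35],[[0,8,-14],[0,0,0],0.35],[[0,12,-18],[0,0,0],0.35]]}}

```text
time: 7.75
tool_pos: [0.5127, 0.0347, 0.269]
ee_rot: [-3.141, -0.001, 0.017]
wrist_force: [1.0, -0.8, -0.3]
width: 0.0328
```

```bash
python3 - <<'E'
from h import *
o=robot.get_obs();print(o['tool_pos'],o['ee_rot'],o['wrist_force'],o['width'])
snap('wrist','w3');snap('top','top3')
im,c=load('top3');cv2.imwrite('pics/top3z.png',cv2.resize(im[160:250,235:435,::-1],None,fx=4,fy=4,interpolation=cv2.INTER_CUBIC))
E
```

```text
[0.51269504 0.0347381  0.26902748] [-3.14131063e+00 -1.47810641e-03  1.70348613e-02] [ 1.00935066 -0.75166695 -0.25025986] 0.03277771627626068
```

View pics/w3.png

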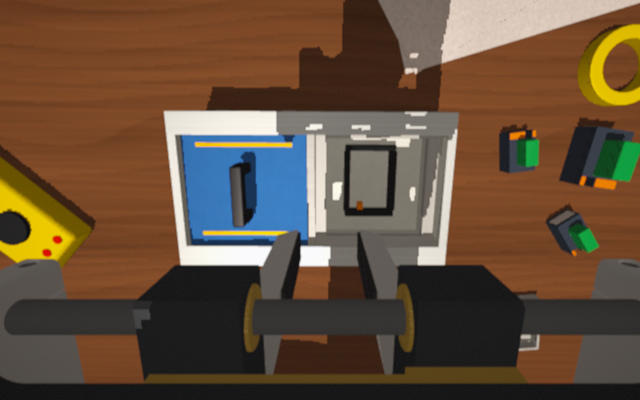

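View pics/top3z.png

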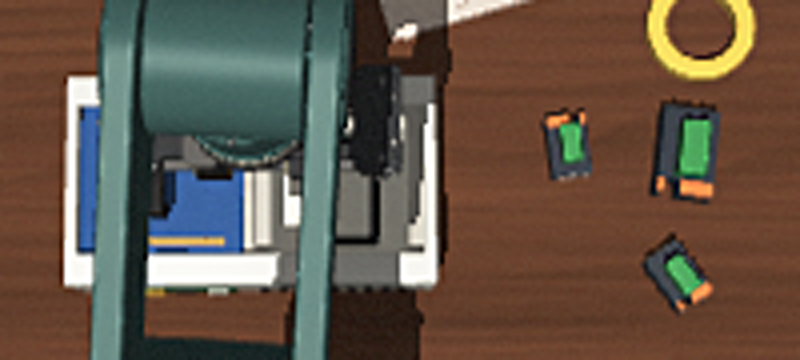

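The hatch is open at the left end. The cradle pocket is at about (370,180) with the orange key at (360,206). I'll take a second view on the way to the pack.

Request:
{"name": "apply_moves", "arguments": {"moves": [[[-1.5,5,-1],[0,0,0],0.45],[[-3,9,-1],[0,0,0],0.45],[[-3,9,-1],[0,0,0],0.45],[[-3,9,-1],[0,0,0],0.45],[[-3,9,-1],[0,0,0],0.45],[[-3,9,-1],[0,0,0],0.45],[[-3,9,-1],[0,0,0],0.45],[[-3,9,-1],[0,0,0],0.45],[[-3,9,-1],[0,0,0],0.45],[[-3,9,-1],[0,0,0],0.45]]}}

```text
time: 8.68
tool_pos: [0.4844, -0.0548, 0.2764]
ee_rot: [-3.141, 0.0, 0.016]
wrist_force: [0.6, 0.7, 0.1]
width: 0.0421
```

```bash
python3 - <<'E'
from h import *
o=robot.get_obs();print(o['tool_pos'],o['ee_rot'],o['wrist_force'],o['width'])
im,c=snap('wrist','w4'); print(proj(c,[.513,-.018,.012]))
cv2.imwrite('pics/w4z.png',cv2.resize(im[100:270,170:370,::-1],None,fx=3.5,fy=3.5,interpolation=cv2.INTER_CUBIC))
im,c=load('w3')
cv2.imwrite('pics/w3z.png',cv2.resize(im[105:265,310:470,::-1],None,fx=3.7,fy=3.7,interpolation=cv2.INTER_CUBIC))
E
```

```text
[ 0.4844209  -0.05483275  0.27640657] [-3.14146404e+00  2.32874656e-04  1.60602629e-02] [0.57102066 0.67542973 0.10758148] 0.042106645027119395
[300.40760417 155.4536972 ]
```

View pics/w4z.png

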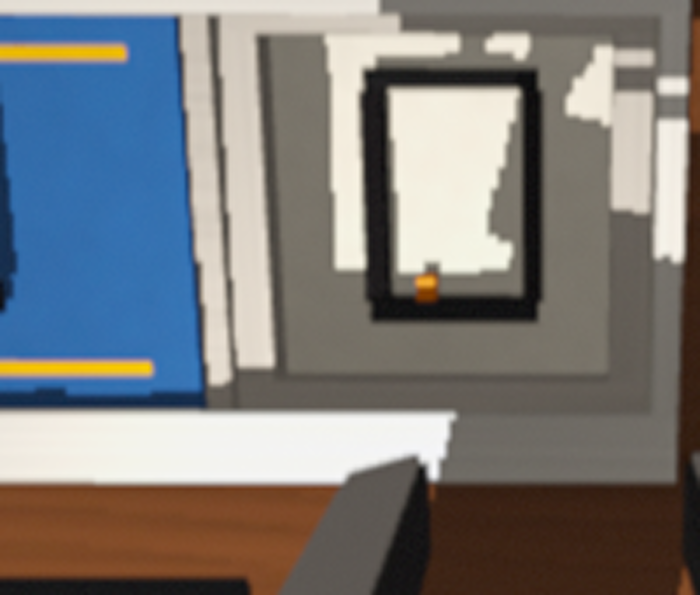

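View pics/w3z.png

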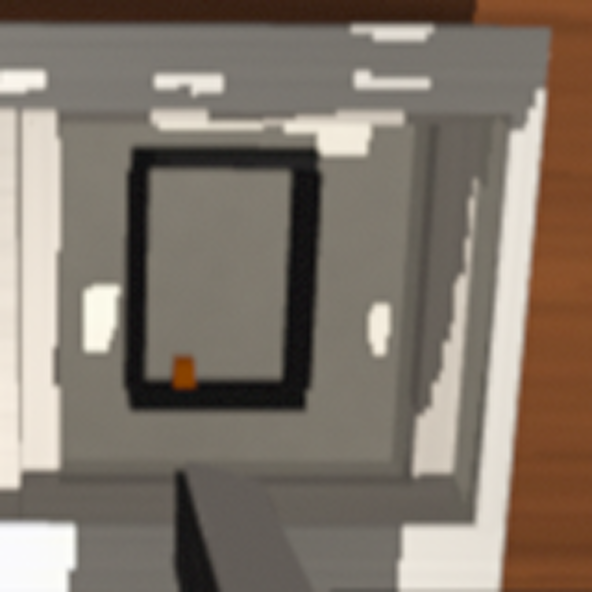

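```bash
python3 - <<'E'
from h import *
_,c3=load('w3');_,c4=load('w4')
q4=[(170+x/3.5,100+y/3.5) for x,y in [(362,69),(537,69),(540,320),(371,320),(427,288)]]
q3=[(310+x/3.7,105+y/3.7) for x,y in [(132,148),(321,150),(304,409),(129,408),(184,372)]]
for a,b in zip(q3,q4): print('tri',*[np.round(v,4) for v in tri(c3,a,c4,b)],onplane(c3,*a,.032).round(4),onplane(c4,*b,.032).round(4))
# inner floor edges: w4z: (387,87),(522,87),(525,297),(391,297) ; w3z (150,168),(291,167),(283,380),(146,380)
i4=[(170+x/3.5,100+y/3.5) for x,y in [(387,87),(522,87),(525,297),(391,297)]]
i3=[(310+x/3.7,105+y/3.7) for x,y in [(150,168),(291,167),(283,380),(146,380)]]
for n,q,c in [('3',i3,c3),('4',i4,c4)]:
    for z in (.012,.028): 
        P=np.array([onplane(c,*p,z) for p in q]); print(n,z,P[:,:2].round(4).tolist(),P.mean(0).round(4))
# camera bay mouth etc
for c in (c3,c4):
    print('cam',ray(c,0,0)[0], 'deck/rim', )
# rim far-right corners in w4 unavailable; case centre check w3: corners
P=[onplane(c3,*p,.105) for p in [(164.5,111),(310+549/3.7,105+28/3.7)]]
print(np.round(P,4))
E
```

```text
tri [0.5575 0.0138 0.027 ] 0.0001 [0.5577 0.0141 0.032 ] [0.5575 0.013  0.032 ]
tri [ 0.5583 -0.0479  0.0333] 0.0003 [ 0.5581 -0.0481  0.032 ] [ 0.5585 -0.0479  0.032 ]
tri [ 0.4675 -0.05    0.0232] 0.0005 [ 0.4697 -0.0481  0.032 ] [ 0.4695 -0.0501  0.032 ]
tri [0.4678 0.0124 0.0282] 0.0002 [0.469  0.0125 0.032 ] [0.4685 0.0118 0.032 ]
tri [ 0.4785 -0.0074  0.018 ] 0.0005 [ 0.4821 -0.006   0.032 ] [ 0.4807 -0.0088  0.032 ]
3 0.012 [[0.5499, 0.0066], [0.5511, -0.0423], [0.4749, -0.044], [0.4741, 0.0056]] [ 0.5125 -0.0185  0.012 ]
3 0.028 [[0.551, 0.0077], [0.5522, -0.0393], [0.4789, -0.041], [0.4781, 0.0067]] [ 0.515  -0.0165  0.028 ]
4 0.012 [[0.5516, 0.0073], [0.5524, -0.0422], [0.4743, -0.0441], [0.4735, 0.0072]] [ 0.5129 -0.0179  0.012 ]
4 0.028 [[0.5516, 0.005], [0.5523, -0.0427], [0.4772, -0.0445], [0.4764, 0.0049]] [ 0.5144 -0.0193  0.028 ]
cam [0.57968581 0.03510801 0.43323068] deck/rim
cam [ 0.55167611 -0.05446516  0.44052358] deck/rim
[[ 0.5913  0.1952  0.105 ]
 [ 0.5947 -0.0909  0.105 ]]
```

Cradle floor measures 76 × 49 mm, which matches, centred at (0.513,-0.018) with yaw ≈0.014. Next, hovering over the pack.

```bash
python3 - <<'E'
from h import *
print(delta([.547,-.303,.125],-.117))
E
```

```text
(array([ 5.87, 24.9 , 15.14]), array([-0.    ,  0.0002,  0.1328]))
```

Request:
{"name": "apply_moves", "arguments": {"moves": [[[5.9,24.9,15.1],[0,0,0.133],0.45],[[5.9,24.9,15.1],[0,0,0.133],0.45],[[5.9,24.9,15.1],[0,0,0.133],0.45],[[5.9,24.9,15.1],[0,0,0.133],0.45],[[5.9,24.9,15.1],[0,0,0.133],0.45],[[5.9,24.9,15.1],[0,0,0.133],0.45],[[5.9,24.9,15.1],[0,0,0.133],0.45],[[5.9,24.9,15.1],[0,0,0.133],0.45],[[5.9,24.9,15.1],[0,0,0.133],0.45],[[5.9,24.9,15.1],[0,0,0.133],0.45]]}}

```text
time: 9.57
tool_pos: [0.547, -0.3031, 0.1255]
ee_rot: [-3.141, 0.001, -0.118]
wrist_force: [-0.5, 0.9, 0.3]
width: 0.0423
```

```bash
python3 - <<'E'
from h import *
o=robot.get_obs();print(o['tool_pos'],o['ee_rot'],o['wrist_force'],o['width'])
im,c=snap('wrist','w5'); print(delta([.547,-.303,.053],-.117))
hsv=cv2.cvtColor(im,cv2.COLOR_RGB2HSV);H,S,V=[hsv[...,i] for i in range(3)]
m=((H>45)&(H<80)&(S>120)&(V>90)).astype(np.uint8)*255; m[:,:260]=0;m[:,400:]=0
cn,_=cv2.findContours(m,cv2.RETR_EXTERNAL,cv2.CHAIN_APPROX_NONE)
q=max(cn,key=cv2.contourArea);r=cv2.minAreaRect(q);print(r)
for p in list(cv2.boxPoints(r))+[r[0]]: print('   ',np.round(p,1),onplane(c,*p,.066).round(4))
E
```

```text
[ 0.546973   -0.30313761  0.12553143] [-3.14054035e+00  5.01731610e-04 -1.18430610e-01] [-0.45662209  0.86511625  0.30138684] 0.042344560324611466
(array([-0.06,  0.03,  7.38]), array([ 0.    , -0.0015, -0.0004]))
((328.5, 206.5), (29.0, 29.0), 90.0)
    [314. 192.] [ 0.5699 -0.2962  0.066 ]
    [343. 192.] [ 0.5675 -0.3165  0.066 ]
    [343. 221.] [ 0.5464 -0.3142  0.066 ]
    [314. 221.] [ 0.5488 -0.2935  0.066 ]
    [328.5 206.5] [ 0.5583 -0.3051  0.066 ]
```

View pics/w5.png

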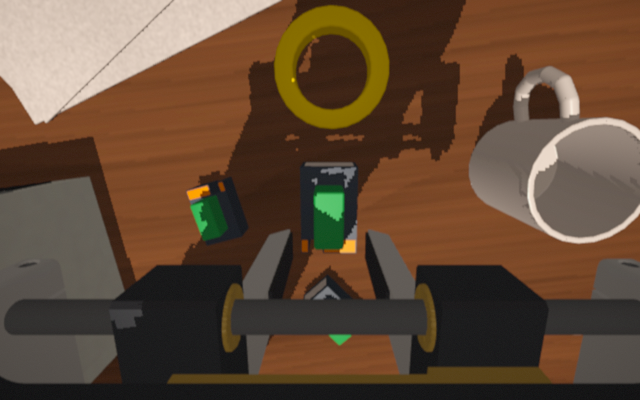

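The tab at columns 314–343 is centred between the fingers and square to them. Descending and gripping.

Request:
{"name": "apply_moves", "arguments": {"moves": [[[0,0,2.5],[0,0,0],0.45],[[0,0,5],[0,0,0],0.45],[[0,0,6.6],[0,0,0],0.45],[[0,0,7.3],[0,0,0],0.45],[[0,0,7.3],[0,0,0],0.45],[[0,0,7.3],[0,0,0],0.0],[[0,0,7.3],[0,0,0],0.0],[[0,0,7.3],[0,0,0],0.0],[[0,0,7.3],[0,0,0],0.0],[[0,0,7.3],[0,0,0],0.0]]}}

```text
time: 10.45
tool_pos: [0.548, -0.3036, 0.0546]
ee_rot: [3.141, -0.003, -0.118]
wrist_force: [0.8, 3.2, 5.9]
width: 0.0216
```

Request:
{"name": "apply_moves", "arguments": {"moves": [[[0,0,0],[0,0,0],0.0],[[0,0,-0.5],[0,0,0],0.0],[[0,0,-1.5],[0,0,0],0.0],[[0,0,-3.5],[0,0,0],0.0],[[0,0,-6],[0,0,0],0.0],[[0,0,-9],[0,0,0],0.0],[[0,0,-12],[0,0,0],0.0],[[0,0,-14],[0,0,0],0.0],[[0,0,-14],[0,0,0],0.0],[[0,0,-14],[0,0,0],0.0]]}}

```text
time: 11.28
tool_pos: [0.5471, -0.3041, 0.1933]
ee_rot: [3.14, -0.002, -0.119]
wrist_force: [-0.3, 0.1, -4.7]
width: 0.0221
```

```bash
python3 - <<'E'
from h import *
o=robot.get_obs();print(o['tool_pos'],o['ee_rot'],o['wrist_force'],o['width'])
im,c=snap('wrist','w6'); snap('side','s6')
print(delta([.513,-.018,.191],.014))
E
```

```text
[ 0.547103   -0.30414228  0.19334058] [ 3.14030092e+00 -1.54565297e-03 -1.18579909e-01] [-0.33745739  0.05726589 -4.74146765] 0.022104551004480874
(array([ -6.62, -27.92,  -0.05]), array([-0.0024,  0.0044, -0.1325]))
```

View pics/w6.png

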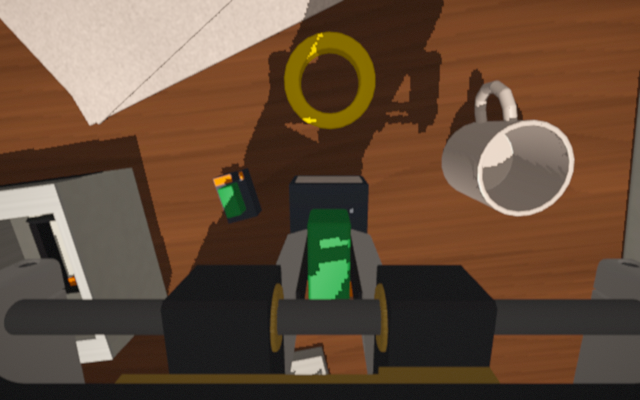

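View pics/s6.png

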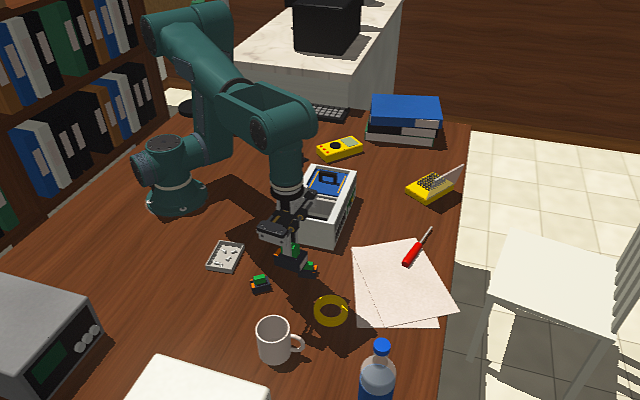

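```bash
python3 - <<'E'
from h import *
im,c=load('w6')
cv2.imwrite('pics/w6z.png',cv2.resize(im[165:265,270:390,::-1],None,fx=6,fy=6,interpolation=cv2.INTER_CUBIC))
Rc,p=tool()
for yy in (-23,23):
  for z in (0,.036):
    for dx in (-.003,0,.003):
      P=p+Rc@np.array([.036+dx,yy/1000,.0546-z]); print(yy,z,dx,proj(c,P).round(1),((proj(c,P)-[270,165])*6).round())
E
```

```text
-23 0 -0.003 [292.8 179.3] [137.  86.]
-23 0 0 [292.7 175. ] [136.  60.]
-23 0 0.003 [292.6 170.7] [135.  34.]
-23 0.036 -0.003 [286.4 188.8] [ 98. 143.]
-23 0.036 0 [286.2 183.8] [ 97. 113.]
-23 0.036 0.003 [286.1 178.7] [96. 82.]
23 0 -0.003 [359.2 179.3] [535.  86.]
23 0 0 [359.3 175. ] [536.  60.]
23 0 0.003 [359.4 170.7] [536.  34.]
23 0.036 -0.003 [365.  188.8] [570. 143.]
23 0.036 0 [365.1 183.7] [571. 112.]
23 0.036 0.003 [365.3 178.6] [572.  82.]
```

View pics/w6z.png

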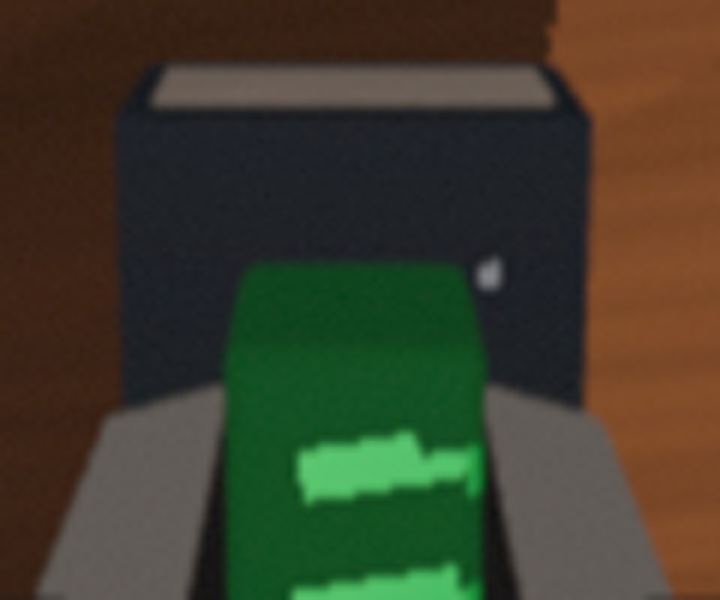

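Against the fingers, the pack is centred to about 1 px and its +x end falls where predicted. The wrist camera shows a y bias of about 1 mm, and the hatch contact with the end wall implies the cradle is at y ≈ -0.017, so I'll use (0.513,-0.017). Carrying the pack over.

Request:
{"name": "apply_moves", "arguments": {"moves": [[[-0.6,-2,-0.5],[0,0,-0.02],0.0],[[-1.4,-5,-0.5],[0,0,-0.04],0.0],[[-2.2,-8.5,-0.5],[0,0,-0.06],0.0],[[-3.0,-12,-0.5],[0,0,-0.08],0.0],[[-3.8,-15.5,-0.5],[0,0,-0.1],0.0],[[-4.6,-19,-0.5],[0,0,-0.12],0.0],[[-5.4,-22.5,-0.5],[0,0,-0.133],0.0],[[-6.1,-25.5,-0.5],[0,0,-0.133],0.0],[[-6.5,-27.3,-0.5],[0,0,-0.133],0.0],[[-6.6,-28.0,-0.5],[0,0,-0.133],0.0]]}}

```text
time: 12.22
tool_pos: [0.5124, -0.0147, 0.1947]
ee_rot: [-3.14, 0.005, 0.018]
wrist_force: [-0.3, -0.4, -4.5]
width: 0.0215
```

Request:
{"name": "apply_moves", "arguments": {"moves": [[[0,0,0],[0,0,0],0.0],[[0,0,0],[0,0,0],0.0],[[0,0,0],[0,0,0],0.0],[[0,0,0],[0,0,0],0.0],[[0,0,0.5],[0,0,0],0.0],[[0,0,1],[0,0,0],0.0],[[0,0,1.2],[0,0,0],0.0],[[0,0,1.2],[0,0,0],0.0],[[0,0,1.2],[0,0,0],0.0],[[0,0,1.2],[0,0,0],0.0]]}}

```text
time: 13.05
tool_pos: [0.5145, -0.0179, 0.1856]
ee_rot: [3.141, -0.0, 0.015]
wrist_force: [0.5, 0.3, -4.1]
width: 0.022
```

```bash
python3 - <<'E'
from h import *
o=robot.get_obs();print(o['tool_pos'],o['ee_rot'],o['wrist_force'],o['width'])
im,c=snap('wrist','w7'); 
print(delta([.513,-.017,.0666],.014))
E
```

```text
[ 0.51445697 -0.01785336  0.1856211 ] [ 3.14145931e+00 -1.47631984e-04  1.47284124e-02] [ 0.54792876  0.25036531 -4.10157005] 0.021970840971816702
(array([-0.16, -0.09, 11.92]), array([ 0.0002, -0.0004,  0.0008]))
```

View pics/w7.png

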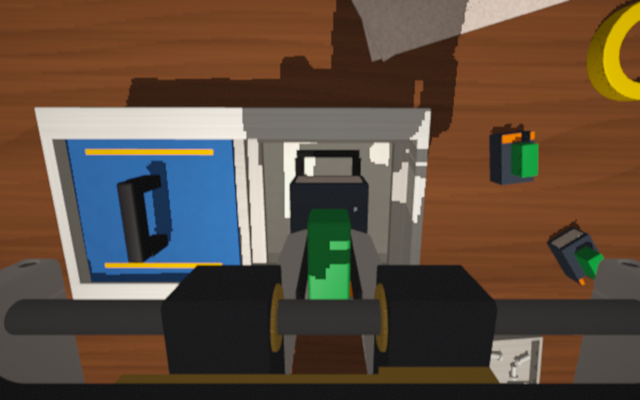

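```bash
python3 - <<'E'
from h import *
im,c=load('w7')
cv2.imwrite('pics/w7z.png',cv2.resize(im[130:230,260:400,::-1],None,fx=5.5,fy=5.5,interpolation=cv2.INTER_CUBIC))
for r in (154,156,160,165,170): print(r,[int(v) for v in im[r,286:372].mean(1)])
E
```

```text
154 [238, 238, 238, 238, 238, 238, 238, 238, 239, 231, 167, 68, 28, 30, 31, 33, 34, 33, 33, 32, 30, 30, 28, 31, 31, 32, 28, 20, 18, 16, 17, 17, 20, 17, 18, 19, 17, 19, 16, 13, 16, 16, 13, 16, 17, 19, 17, 20, 17, 19, 16, 18, 19, 16, 17, 16, 18, 15, 18, 15, 18, 17, 17, 18, 17, 15, 19, 14, 17, 18, 16, 16, 30, 73, 110, 118, 116, 117, 118, 116, 117, 117, 116, 164, 223, 233]
156 [239, 239, 239, 239, 238, 239, 239, 238, 238, 229, 181, 95, 34, 30, 33, 33, 34, 36, 57, 84, 90, 89, 92, 90, 90, 91, 91, 91, 81, 51, 31, 33, 32, 33, 34, 32, 35, 34, 33, 34, 35, 35, 34, 34, 32, 32, 33, 34, 33, 34, 32, 34, 33, 32, 36, 33, 33, 34, 34, 34, 33, 33, 31, 33, 33, 31, 20, 15, 11, 15, 17, 15, 42, 81, 108, 116, 116, 117, 117, 118, 118, 115, 116, 164, 224, 234]
160 [240, 240, 240, 240, 240, 240, 240, 235, 198, 116, 39, 30, 31, 29, 28, 30, 30, 65, 168, 232, 241, 240, 239, 239, 239, 239, 239, 240, 232, 173, 120, 117, 118, 119, 119, 120, 119, 119, 118, 118, 119, 118, 118, 117, 118, 117, 117, 117, 117, 116, 117, 117, 117, 116, 118, 117, 118, 118, 118, 118, 118, 118, 117, 119, 119, 110, 63, 22, 16, 17, 17, 19, 17, 1
[... 195 characters left out ...]
9, 203, 153, 118, 117, 118, 117, 118, 118, 117, 117, 118, 118, 117, 118, 118, 117, 117, 117, 116, 117, 118, 117, 117, 118, 118, 118, 117, 119, 118, 118, 118, 118, 117, 117, 118, 118, 116, 104, 56, 20, 16, 17, 21, 17, 15, 16, 60, 108, 117, 116, 117, 117, 116, 116, 117, 117, 117, 118]
170 [240, 239, 240, 239, 239, 240, 240, 237, 212, 136, 45, 30, 30, 29, 28, 28, 23, 63, 166, 230, 240, 239, 239, 239, 240, 241, 233, 174, 119, 116, 117, 117, 117, 117, 117, 116, 116, 116, 117, 117, 117, 116, 116, 116, 116, 116, 116, 116, 116, 117, 116, 117, 117, 118, 117, 118, 118, 117, 117, 116, 116, 116, 117, 117, 114, 93, 49, 18, 15, 18, 17, 16, 17, 18, 59, 107, 117, 117, 115, 115, 115, 116, 115, 116, 115, 116]
```

View pics/w7z.png

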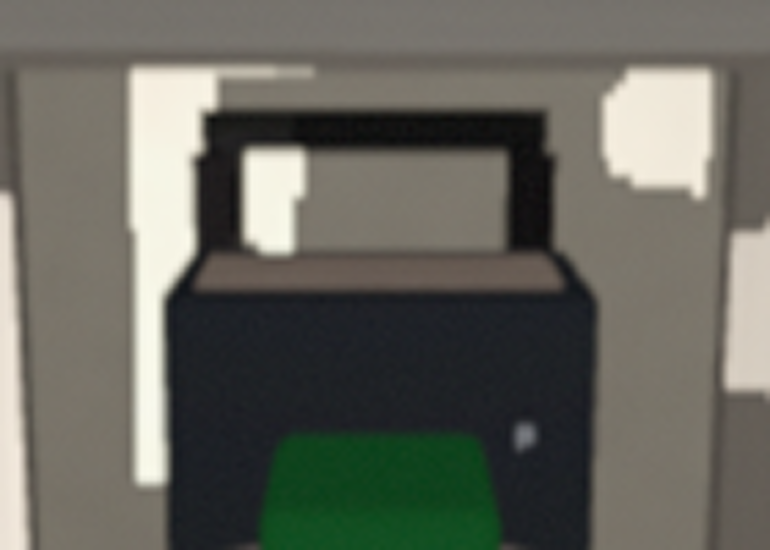

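Cradle centre is at column 327.7 and the pack at 329.3, so the cradle lies about 1.2 mm toward +y, agreeing with y ≈ -0.0166. I'll correct and descend to just above the cradle.

Request:
{"name": "apply_moves", "arguments": {"moves": [[[-0.15,-0.1,0],[0,0,0],0.0],[[-0.15,-0.1,1],[0,0,0],0.0],[[-0.15,-0.1,2.5],[0,0,0],0.0],[[-0.15,-0.1,4],[0,0,0],0.0],[[-0.15,-0.1,5.5],[0,0,0],0.0],[[-0.15,-0.1,7],[0,0,0],0.0],[[-0.15,-0.1,8.2],[0,0,0],0.0],[[-0.15,-0.1,8.8],[0,0,0],0.0],[[-0.15,-0.1,9],[0,0,0],0.0],[[-0.15,-0.1,9],[0,0,0],0.0]]}}

```text
time: 13.93
tool_pos: [0.5127, -0.0168, 0.0951]
ee_rot: [-3.142, 0.001, 0.015]
wrist_force: [0.5, 0.7, -3.9]
width: 0.0218
```

```bash
python3 - <<'E'
from h import *
o=robot.get_obs();print(o['tool_pos'],o['ee_rot'],o['wrist_force'],o['width'])
im,c=snap('wrist','w8'); 
o=robot.get_obs();print(o['tool_pos'],o['ee_rot'],o['wrist_force'],o['width'])
print(delta([.513,-.0167,.0666],.014))
E
```

```text
[ 0.51268666 -0.0167909   0.09511932] [-3.14156894e+00  8.05620937e-04  1.48207983e-02] [ 0.45943236  0.71467448 -3.85576731] 0.02180087114118409
[ 0.51323714 -0.01686981  0.09598303] [ 3.14139230e+00 -7.94696451e-04  1.48008481e-02] [ 0.26670213 -0.36969514 -4.67728171] 0.022196972684657625
(array([-0.03, -0.02,  2.94]), array([ 0.0002, -0.0008,  0.0008]))
```

View pics/w8.png

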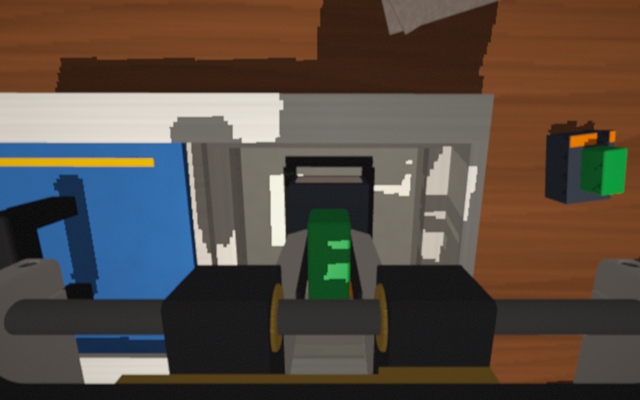

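The pack sits centred in the cradle frame, so I'll lower it slowly.

Request:
{"name": "apply_moves", "arguments": {"moves": [[[0,0,0.3],[0,0,0],0.0],[[0,0,0.6],[0,0,0],0.0],[[0,0,0.9],[0,0,0],0.0],[[0,0,1.2],[0,0,0],0.0],[[0,0,1.4],[0,0,0],0.0],[[0,0,1.6],[0,0,0],0.0],[[0,0,1.8],[0,0,0],0.0],[[0,0,2.0],[0,0,0],0.0],[[0,0,2.0],[0,0,0],0.0],[[0,0,2.0],[0,0,0],0.0]]}}

```text
time: 14.82
tool_pos: [0.5129, -0.0168, 0.0755]
ee_rot: [3.142, 0.0, 0.015]
wrist_force: [-0.1, -0.4, -4.0]
width: 0.0219
```

Request:
{"name": "apply_moves", "arguments": {"moves": [[[0,0,0.1],[0,0,0],0.0],[[0,0,0.2],[0,0,0],0.0],[[0,0,0.3],[0,0,0],0.0],[[0,0,0.4],[0,0,0],0.0],[[0,0,0.5],[0,0,0],0.0],[[0,0,0.6],[0,0,0],0.0],[[0,0,0.7],[0,0,0],0.0],[[0,0,0.8],[0,0,0],0.0],[[0,0,0.8],[0,0,0],0.0],[[0,0,0.8],[0,0,0],0.0]]}}

```text
time: 15.65
tool_pos: [0.5128, -0.0168, 0.0675]
ee_rot: [3.142, 0.0, 0.015]
wrist_force: [0.2, 0.1, -4.9]
width: 0.0219
```

Request:
{"name": "apply_moves", "arguments": {"moves": [[[0,0,0.05],[0,0,0],0.0],[[0,0,0.1],[0,0,0],0.0],[[0,0,0.15],[0,0,0],0.0],[[0,0,0.15],[0,0,0],0.0],[[0,0,0.15],[0,0,0],0.0],[[0,0,0.15],[0,0,0],0.0],[[0,0,0.15],[0,0,0],0.0],[[0,0,0.15],[0,0,0],0.0],[[0,0,0.15],[0,0,0],0.0],[[0,0,0.15],[0,0,0],0.0]]}}

```text
time: 16.48
tool_pos: [0.513, -0.0168, 0.0667]
ee_rot: [3.141, -0.0, 0.015]
wrist_force: [-3.0, 0.5, 4.0]
width: 0.0219
```

Contact (+4 N) came at TCP z 0.0667 against 0.0666 expected, so the pack is home. Releasing and rising.

Request:
{"name": "apply_moves", "arguments": {"moves": [[[0,0,-0.05],[0,0,0],0.4],[[0,0,-0.05],[0,0,0],0.4],[[0,0,-0.05],[0,0,0],0.4],[[0,0,-0.05],[0,0,0],0.4],[[0,0,-0.05],[0,0,0],0.4],[[0,0,-1],[0,0,0],0.4],[[0,0,-3],[0,0,0],0.4],[[0,0,-6],[0,0,0],0.4],[[0,0,-9],[0,0,0],0.4],[[0,0,-12],[0,0,0],0.4]]}}

```text
time: 17.32
tool_pos: [0.5127, -0.0168, 0.1879]
ee_rot: [3.141, -0.0, 0.015]
wrist_force: [0.1, 0.5, 0.8]
width: 0.0375
```

Request:
{"name": "apply_moves", "arguments": {"moves": [[[-1,2,-2],[0,0,0],0.4],[[-3,4,-5],[0,0,0],0.4],[[-4,4,-8],[0,0,0],0.4],[[-4,4,-8],[0,0,0],0.4],[[-4,4,-8],[0,0,0],0.4],[[-4,4,-8],[0,0,0],0.4],[[-4,4,-8],[0,0,0],0.4],[[-4,4,-8],[0,0,0],0.4],[[-4,4,-8],[0,0,0],0.4],[[-4,4,-8],[0,0,0],0.4]]}}

```text
time: 18.15
tool_pos: [0.4733, -0.0571, 0.2649]
ee_rot: [-3.141, 0.002, 0.015]
wrist_force: [-0.5, -1.0, -0.6]
width: 0.0377
```

```bash
python3 - <<'E'
from h import *
o=robot.get_obs();print(o['tool_pos'],o['wrist_force'],o['width'],o['time'])
im,c=snap('wrist','w9'); cv2.imwrite('pics/w9z.png',cv2.resize(im[60:240,120:380,::-1],None,fx=3,fy=3,interpolation=cv2.INTER_CUBIC))
im,cs=snap('side','s9'); cv2.imwrite('pics/s9z.png',cv2.resize(im[155:345,230:370,::-1],None,fx=3.1,fy=3.1,interpolation=cv2.INTER_CUBIC))
E
```

```text
[ 0.47332005 -0.05710292  0.26486869] [-0.52131711 -0.9804153  -0.5686588 ] 0.037685812952479594 18.15
```

View pics/w9z.png

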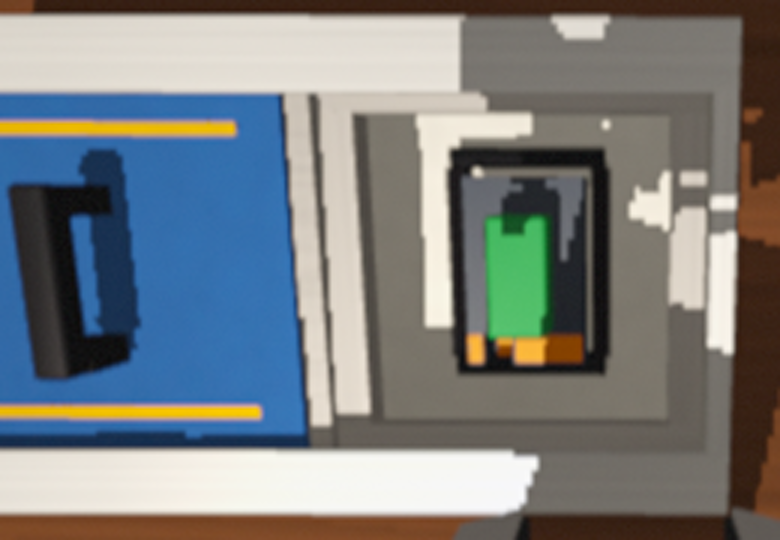

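View pics/s9z.png

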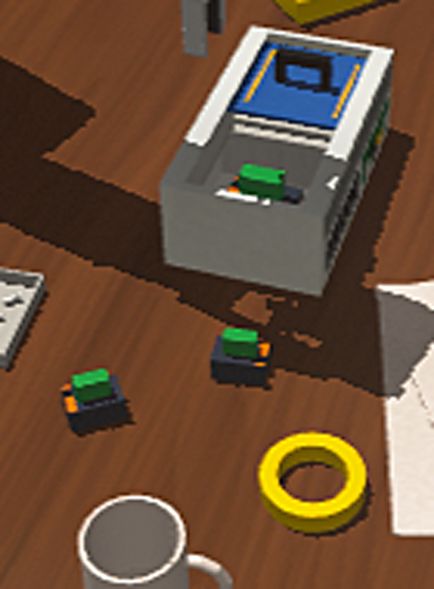

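The pack is in the cradle with the key inside the notch, and the hatch is at the far end. Last, a numeric check of the tab height and hatch position.

```bash
python3 - <<'E'
from h import *
_,c=load('w9');_,cs=load('s9')
f=lambda x,y:(120+x/3,60+y/3)
print('tab on .078',onplane(c,*f(517,276),.078), 'tri',tri(c,f(517,276),cs,(230+264/3.1,155+174/3.1)))
# sizes of tab top at z .078: corners
P=[onplane(c,*f(*p),.078) for p in [(485,215),(548,215),(549,338),(488,338)]];print(np.linalg.norm(P[0]-P[1]),np.linalg.norm(P[1]-P[2]))
E1=onplane(c,*f(282,95),.093);E2=onplane(c,*f(308,445),.093);print('hatch edge',E1,E2)
print('expected edge y (case y .0523/.051 +.006)')
S1=onplane(c,*f(312,95),.088);S2=onplane(c,*f(333,428),.088);print('step',S1,S2)
snap('top','top9')
E
```

```text
tab on .078 [ 0.51211464 -0.01823183  0.078     ] tri (array([ 0.51336464, -0.01723862,  0.07326006]), np.float64(0.003407125544136607))
0.022164484315182486 0.043512688059034
hatch edge [0.57088442 0.05642252 0.093     ] [0.45253241 0.05523495 0.093     ]
expected edge y (case y .0523/.051 +.006)
step [0.57148344 0.04813744 0.088     ] [0.45768462 0.04751022 0.088     ]
```

View pics/top9.png

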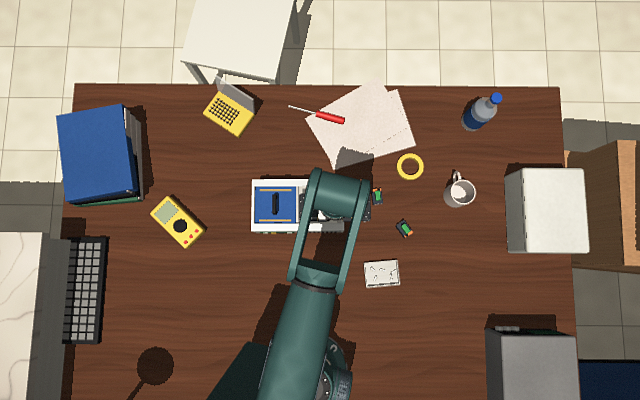

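The gap from the step to the hatch edge is 7.7–8.3 mm (8 expected when fully open). The tab measures 22 × 43.5 mm on the 78 mm plane, as a seated pack should. Tape, mug and meter are where they were. Handing in.

```bash
python3 -c "
from bench import job; print(job.close_job())"
```

```text
the job is handed in; nothing more can be done
None
```

The job is done and handed in at about 18 s. I lifted the hatch about 12 mm by its handle, slid it to the far end stop and set it flat on the deck. The 72 × 46 pack went into the cradle with its notch over the orange key, and I let go and moved the arm clear.

**Last checks:**
- **Hatch:** its edge is 7.7–8.3 mm from the deck step, where 8 mm means fully open. I also felt it meet the end wall.
- **Pack:** it touched down at TCP height 66.7 mm, with 66.6 mm expected. Its tab top measures the right size on the 78 mm seated plane, and the wrist view shows the key inside the notch.
- **Tape, mug and meter:** these look unmoved in the top view.

**Disagreements:**
- A rough two-view height for the seated tab came out at 73 mm instead of 78 mm, with a 3.4 mm gap between the rays. The side picture is coarse and read 3 to 4 mm low on the handle and tab before any move, so I trusted the touchdown height instead.
- The wrist camera read about 1–2 mm off sideways. I corrected for it using the hatch's contact with the end wall and the view of the pack over the cradle.

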